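Open the recessed cover of the rinse trough with its lifting key

TASK

Open the rinse trough: first lift the wooden hand-rest bar that lies across it and lay it, without dropping it, on the bench clear of the trough. Then take the T-handled lifting key from its wooden block, put its foot through the slot of the recessed cover, give it a quarter turn so that it hooks underneath, lift the cover off its seat and slide it along its channels until the well is fully uncovered and the cover lies flat on the upper ledges, leaving the key standing in the cover's slot; never touch the cover with the gripper, and leave the tin, the jar and the stone slab where they are.

Things in the scene. Friction and masses are not known exactly. Their poses are not given: they have to be found in the camera images.
- trough: Fixed steel rinse trough, 176 (x) x 306 (y) x 78 mm high, open on top. Origin: centre of its underside on the bench; z up, y along the channels. Its -y half is the covered well; the cover opens to +y. Inside, 156 mm between the long walls; end walls at y -143 and +143 mm. Between the ledges it is open, 132 mm wide, down to its floor at 6 mm, over its whole length.
- seat_point (a point): On the trough: where the cover's origin is when closed (trough x 0, y -75, z 34 mm). The seat is a 12 mm wide ledge along each long wall, top 34 mm above the bench, from y -143 to -7 mm.
- open_point (a point): On the trough: where the cover's origin belongs when fully open (trough x 0, y +69, z 48 mm). From y -7 to +143 mm the ledges are higher, tops at 48 mm: the upper ledges. The step blocks the cover until it has risen 14 mm.
- lip (a point): On the trough: underside of the lip of the -x wall, at mid-length (trough x -74, y 0, z 72 mm). Lips run along both long walls, reach 8 mm inwards, tops at 78 mm, and stop the cover rising more than 30 mm from its seat.
- tap (a point): On the trough: top of a fixed brass tap 142 mm high standing beside the trough at its well end (trough x +112, y -140 mm; this point at z 139 mm); its spout reaches 40 mm from it towards the well. An obstacle.
- cover: Loose ribbed aluminium cover plate, 150 (x) x 130 (y) x 8 mm, 0.3 to 0.6 kg, lying recessed on its seat in the well, axes parallel to the trough's, 3 mm play all round. Origin: centre of its underside. A through slot, 50 mm along its x and 17 mm along its y, is in its middle.
- cover_slot (a point): Centre of the cover's slot at its top face (8 mm above the cover's origin).
- key: Lifting key, steel with a wooden T-handle, 0.24 to 0.36 kg, starts standing in its block. Origin: centre of the underside of its foot; z up along the round stem, 12 mm thick; x along the foot and along the handle bar (they are parallel). 91 mm tall.
- key_grip (a point): Centre of the key's handle bar (83 mm above the key's origin). Bar 100 (key x) x 14 (y) x 16 mm.
- key_foot (a point): Centre of the key's foot (4 mm above the key's origin). Foot 46 (key x) x 12 (y) x 8 mm: it passes the cover's slot only when its x lies along the slot; turned a quarter either way below the cover it hooks under it.
- key_flange (a point): Centre of the underside of the key's round flange (19 mm above the key's origin), 54 mm across, 6 mm thick. The flange comes to rest on the cover's top when the foot is through; then 3 mm remain between the foot's top and the cover's underside.
- key_block: Fixed wooden block 90 x 90 x 34 mm with a slot 52 (along its x) x 18 mm in the middle, in which the key stands, flange on the block's top, foot in the slot, key x along block x: pull the key straight up at least 20 mm to free it. Origin: centre of its underside. It stands left or right of the trough.
- rest_bar: Loose plain wooden bar, 200 (x) x 30 (y) x 24 mm, 0.11 kg, lying across the lips of the trough (underside 78 mm above the bench) over its open +y half, where it blocks the key's way. Origin: centre of its underside; x along it.
- bar_middle (a point): Centre of the wooden bar (12 mm above its origin). The bench at x 0.55 to 0.65 m, y 0.25 to 0.47 m (left of the trough) is always clear.
- ink_tin: Loose red tin, 84 mm across, 100 mm high, bystander; origin at the centre of its underside.
- jar: Loose amber jar, 60 mm across, 110 mm high, bystander beyond the trough; origin at the centre of its underside.
- stone: Loose limestone slab 200 (x) x 150 (y) x 50 mm, bystander to the right of the trough; origin at the centre of its underside.
Not all that is in view belongs to the job. Leave any purple look-alike of the key alone. Several things have the shape of the rest_bar; the one meant has the colours described above.

How it is judged:
On the way, in this order (a step that is already met when the one before it is completed fails the run):
1. the wooden bar lies at rest on the bench beside the trough, let go (height (world z) of bar_middle below 0.025 m and linear speed of rest_bar below 0.02 m/s and (x of bar_middle in the frame of trough above 0.1 m or x of bar_middle in the frame of trough below -0.1 m or y of bar_middle in the frame of trough above 0.16 m or y of bar_middle in the frame of trough below -0.16 m) and contact force between the fingers and rest_bar below 0.1 N), for 0.1 s.
2. the key's foot is through the slot, below the cover, and turned at least 46 degrees out of line with the slot (z of key_foot in the frame of cover below -0.003 m and horizontal distance between key_foot and cover_slot below 0.03 m and angle between the x axis of key and the x axis of cover, either way round above 0.8 rad), for 0.1 s.
3. the cover hangs on the key over the well, raised at least 13 mm off its seat (z of key_foot in the frame of cover below -0.003 m and horizontal distance between key_foot and cover_slot below 0.03 m and z of cover in the frame of trough above 0.047 m and y of cover in the frame of trough below -0.03 m), for 0.1 s.
At the end, for the whole second after the job is handed in: The cover lies flat (3 degrees) on the upper ledges, origin 45 to 51 mm high and at trough y above +55 mm; the key stands in its slot within 11 degrees of upright, foot below the cover; the wooden bar lies on the bench outside the trough, its middle under 25 mm high; all at rest (z of key_foot in the frame of cover below -0.003 m and horizontal distance between key_foot and cover_slot below 0.03 m and height (world z) of bar_middle below 0.025 m and linear speed of each of rest_bar, cover, key below 0.02 m/s and (x of bar_middle in the frame of trough above 0.1 m or x of bar_middle in the frame of trough below -0.1 m or y of bar_middle in the frame of trough above 0.16 m or y of bar_middle in the frame of trough below -0.16 m) and y of cover in the frame of trough above 0.055 m and z of cover in the frame of trough between 0.045 and 0.051 m and angle between cover's own z axis and vertical below 0.05 rad and angle between key's own z axis and vertical below 0.2 rad); the robot touches nothing.
It fails at once if the wooden bar is dropped or knocked off (moving at over 0.75 m/s out of the gripper) (linear speed of rest_bar above 0.75 m/s and contact force between the fingers and rest_bar below 0.1 N).
It fails at once if the gripper or arm touches the cover (contact force between any of the fingers, the arm and cover above 1 N).
It fails at once if the tin, the jar or the stone slab is shifted by more than 20 mm or tipped over (distance of any of ink_tin, jar, stone from where it was at the start of the episode above 0.02 m or angle between any of ink_tin, jar, stone's own z axis and vertical above 0.3 rad).
It also fails if it takes over 72 s, if anything falls off the work surface, if the arm or the gripper's body presses on something with over 40 N, if the wrist force passes 120 N, or if a joint passes its speed limit or range.

ROBOT

A 6-joint arm with a two-finger parallel gripper is mounted at the origin on the work surface. World frame = base frame: x ahead of the robot, y to its left, z up, the work surface at z = 0. Lengths are in m, angles in rad, forces in N, time in s.
With the tool pointing down it reaches from about 0.325 to 0.775 m from the base axis. Payload 9.3 kg.
Tool frame: the origin (TCP) lies on the centre line of the jaws, within the pads' length; the fingertips stand 19 mm ahead of it and the grasp point (between the pads) is the TCP (env.nose_length is the distance from the TCP to the fingertips, in m); z points along the fingers, y is the line along which they close (so a half turn about z gives the same grasp; the last joint's range is limited). The gripper opens to 85 mm and grips with 20 to 120 N. Pads are 22 mm wide; open, the fingers measure 114 mm over their backs; the gripper's body (76 mm by 85 mm) begins 54 mm behind the grasp point. The pads swing forward as they close: fully open they stand 13 mm farther back than shut.
Start: joints at [1.074, 0.259, 0.021, 1.334, 0, 1.418], TCP at [0.185, 0.518, 0.25] pointing down, gripper open.
Joint ranges: [-3.04, 3.04], [-0.91, 1.82], [-1.04, 1.36], [-1.92, 1.95], [-1.52, 1.45], [-3.14, 3.14]. Speed limits (rad/s): [2.22, 2.22, 2.79, 3.14, 3.14, 3.14].

INTERFACE

Orientations are given as a unit quaternion [w, x, y, z].
In Python, from cell import env gives the robot as it stands.
- The arm moves only by the shell command python3 -m inch 'ROWS' [FORCE]. ROWS is JSON, a list of rows, each a list of 5 numbers: the opening, from 0 (shut) to 1 (fully open), then the shift along the tool's x, y, z in units of 40 mm (1.0 is 40 mm), then the turn about the tool's z in units of 5 degrees (1.0 is 5 degrees). In form: [[gripper, x, y, z, turn], ...]. A call has 1 to 10 rows; each row shifts and turns the commanded pose from where the row before left it, along the tool's axes as they then stand; what a row does not reach is not made up. A row lasts 1/10 s, in which the tool goes at most 50 mm and 8.59 degrees, less where a joint would pass 70% of its speed; a pose out of reach is approached as far as the arm can. A call is refused whole if a number of a shift passes 1 or a number of a turn 1, either way. A call with a gripper value outside its range is refused whole. The fingers move at their own pace and stop on an object; FORCE is the grip in N (left out, the last holds). Time passes only in rows, so rows that do not move let the fingers close. It gives the time, the measured TCP pose, the force, the opening and the grip force at its end, in the units of the state.
- env.state(): the state, without advancing time (a new reading comes with each control period).
- env.get_image(name): name is "side" or "top"; returns a dict with "pixels" (420x560x3 uint8, blue, green, red), "fov_y" (degrees; the focal length in pixels is half the picture's height over the tangent of half this angle, whatever the lens; pixels are square), "cx", "cy" (the principal point, pixels), "view" (4x4, takes a point from world to camera coordinates). Camera axes: x right, y down, z forward; pixel columns grow to the right and rows downward; lengths in m; the calibration is good to about 2 mm. A picture is of the moment at which its call begins. There is no depth.
- env.sign_off(): hands the job in; it is judged then, once.
The state is a dict: "t": time; "joint_positions": joint angles; "joint_vel": joint speeds; "joint_torque": joint torques, N m; "tool_pos": TCP position; "eef_rot": TCP orientation; "force": force on the tool from outside, world axes, zero at the start; "wrist_torque": the same for the moment, N m; "width": finger opening in m; "grip_force": force on a finger pad.
Only numpy, scipy, OpenCV 4.12 (cv2) and the standard library are available. Lean on these libraries where they do the work, as an engineer would, in place of code of your own. Each camera call takes 0.05 s, during which the arm holds its last target. There are 200 camera calls.

## Working session

There is one attempt and no reset: what is moved stays moved. The work goes in short steps, Python scripts to look and compute and a shell command to move; the robot and the scene stay as the last step left them, time stands still between calls to the robot, and variables do not carry over. Pictures are saved under pics/ and viewed, at most 10 in all, crops included, and the job is handed in when it is done.

```bash
ls; mkdir -p pics
python3 - <<'E'
from cell import env
import cv2,json
s=env.state();print(s)
for n in("top","side"):
    d=env.get_image(n);cv2.imwrite(f"pics/{n}0.png",d["pixels"]);print(n,d["fov_y"],d["cx"],d["cy"],d["view"])
E
```

```text
pics
{'t': 0.0, 'joint_positions': array([1.07442447e+00, 2.59209850e-01, 2.07708107e-02, 1.33369945e+00,
       5.90831472e-06, 1.41820790e+00]), 'joint_vel': array([3.84586890e-05, 7.44805343e-04, 1.86517423e-04, 8.63635903e-04,
       1.33071492e-03, 3.14599675e-04]), 'joint_torque': array([-7.39029128e-04, -5.55642664e+01,  3.44533181e+01,  1.38780620e-02,
       -2.97082261e-04,  3.04952982e-05]), 'tool_pos': array([0.18525535, 0.5175972 , 0.24966012]), 'eef_rot': array([-2.16750975e-04,  1.71046455e-01,  9.85262737e-01, -6.35118530e-04]), 'force': array([-0.537114  , -0.40153636, -0.52183614]), 'wrist_torque': array([-0.02211866,  0.03468431, -0.00763754]), 'grip_force': 0.0, 'width': 0.08560909365836765}
top 53.76808410453062 277.1660730559135 206.31926430644182 [[ 0.01157594 -0.99992319  0.00442766 -0.07888439]
 [-0.99107796 -0.0120613  -0.1327366   0.50965692]
 [ 0.13277981 -0.00285161 -0.99114146  1.4492198 ]
 [ 0.          0.          0.          1.        ]]
side 45.71656099115921 280.0588009844593 210.48990969059443 [[ 0.88504099 -0.46520764 -0.01686094 -0.47279784]
 [-0.23450766 -0.41426869 -0.87942459  0.18958251]
 [ 0.40213008  0.78228083 -0.47573952  1.536226  ]
 [ 0.          0.          0.          1.        ]]
```

View pics/top0.png

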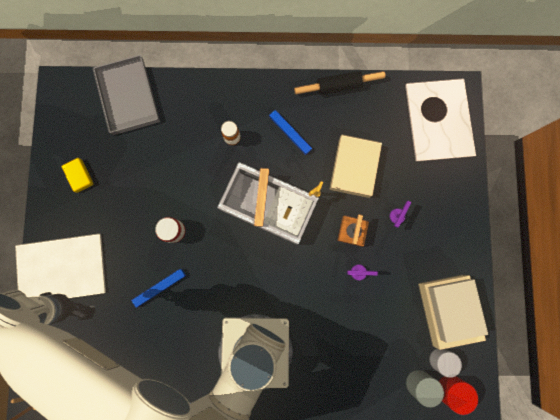

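View pics/side0.png

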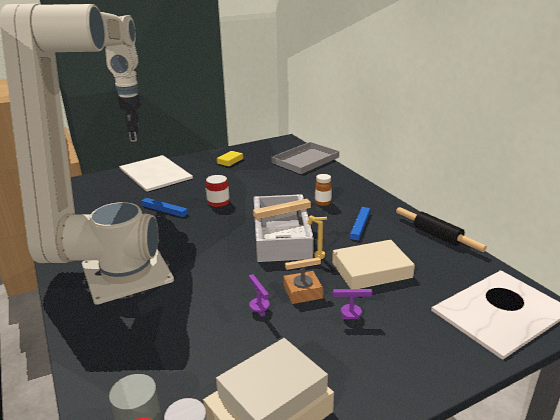

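The top view shows the trough near (268,203) with the wooden bar across it at (262,197), the slot near (288,212), the tap near (318,188) and the key and block near (353,231). The tin is at (170,230), the jar at (231,130) and the stone at (356,165). I'll enlarge both views.

Run:
```python
import cv2
a=cv2.imread("pics/top0.png")[150:260,205:385];cv2.imwrite("pics/topc.png",cv2.resize(a,None,fx=4.4,fy=4.4,interpolation=cv2.INTER_CUBIC))
a=cv2.imread("pics/side0.png")[185:305,240:400];cv2.imwrite("pics/sidec.png",cv2.resize(a,None,fx=5,fy=5,interpolation=cv2.INTER_CUBIC))
```

```text
(no output)
```

View pics/topc.png

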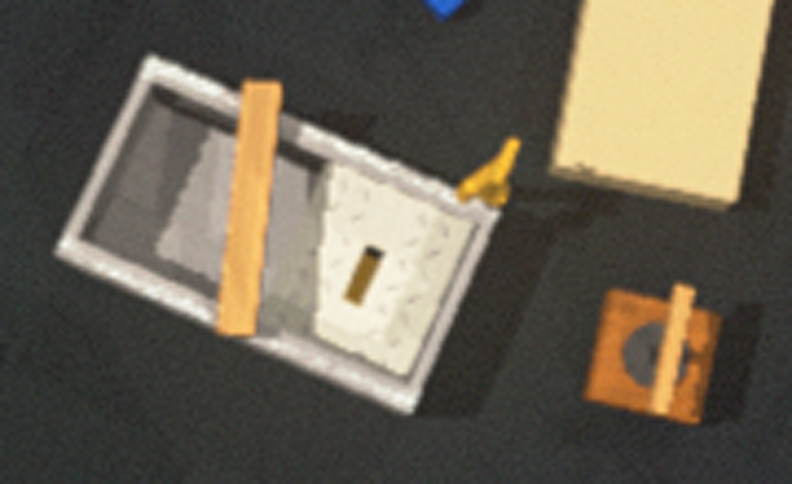

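View pics/sidec.png

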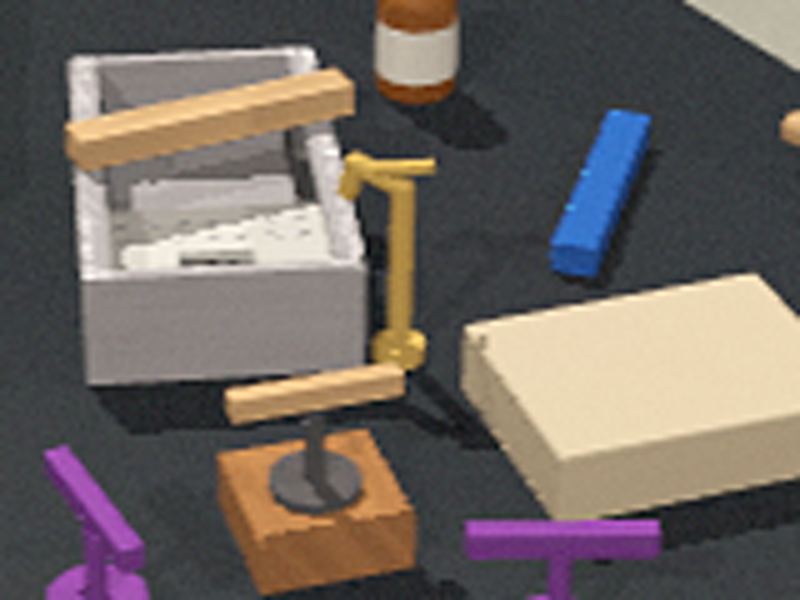

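```bash
cat > h.py <<'E'
import numpy as np
from scipy.optimize import least_squares
V={'top':np.array([[0.01157594,-0.99992319,0.00442766,-0.07888439],[-0.99107796,-0.0120613,-0.1327366,0.50965692],[0.13277981,-0.00285161,-0.99114146,1.4492198]]),
'side':np.array([[0.88504099,-0.46520764,-0.01686094,-0.47279784],[-0.23450766,-0.41426869,-0.87942459,0.18958251],[0.40213008,0.78228083,-0.47573952,1.536226]])}
C={'top':(53.76808410453062,277.1660730559135,206.31926430644182),'side':(45.71656099115921,280.0588009844593,210.48990969059443)}
def proj(n,P):
    fv,cx,cy=C[n];f=210/np.tan(np.radians(fv/2));c=V[n]@np.append(P,1);return np.array([cx,cy])+f*c[:2]/c[2]
def ray(n,uv,z):
    fv,cx,cy=C[n];f=210/np.tan(np.radians(fv/2));R=V[n][:,:3];o=-R.T@V[n][:,3]
    d=R.T@np.array([(uv[0]-cx)/f,(uv[1]-cy)/f,1]);return o+d*(z-o[2])/d[2]
def fit(obs,g):  # obs: (cam,uv,local xyz)
    def r(p):
        c,s=np.cos(p[2]),np.sin(p[2])
        return np.concatenate([proj(n,(p[0]+c*l[0]-s*l[1],p[1]+s*l[0]+c*l[1],l[2]))-uv for n,uv,l in obs])
    q=least_squares(r,g,x_scale=[.1,.1,.3]);return q.x,q.fun.reshape(-1,2)
E
cat > m.py <<'E'
from h import *
T=lambda x,y:np.array([205+x/4.4-.4,150+y/4.4-.4]); S=lambda x,y:np.array([240+x/5-.4,185+y/5-.4])
def box(hx,hy,z,t,s):
    k=[(hx,hy),(hx,-hy),(-hx,-hy),(-hx,hy)]
    return [('top',T(*a),(*c,z)) for a,c in zip(t,k) if a]+[('side',S(*a),(*c,z)) for a,c in zip(s,k) if a]
o={'trough':box(.088,.153,.078,[(150,55),(500,212),(412,413),(57,252)],[(312,48),(365,262),(80,275),(68,60)]),
'bar':box(.1,.015,.102,[(243,82),(281,82),(253,335),(217,333)],[(330,70),(355,92),(75,146),(66,126)]),
'key':box(.05,.007,.106,[(676,285),(694,288),(670,414),(651,411)],[(386,365),(404,373),(232,398),(226,390)]),
'block':box(.045,.045,.034,[(606,288),(721,315),(698,424),(586,398)],[(370,432),(413,510),(258,536),(218,455)])}
for k,v in o.items():
    for sel in ('top','side',None):
        p,r=fit([x for x in v if sel in(None,x[0])],[.65,-.05,-.3]);print(k,sel,p[:2].round(4),np.degrees(p[2]).round(1),abs(r).max().round(2))
for uv in [(375,247),(347,300),(364,275)]: print('slot',ray('top',T(*uv),.042))
E
python3 m.py
```

```text
trough top [ 0.5185 -0.0408] -23.7 0.32
trough side [ 0.518 -0.038] -23.7 0.71
trough None [ 0.5179 -0.04  ] -23.7 0.96
bar top [ 0.5344 -0.0172] -5.0 0.49
bar side [ 0.5292 -0.0231] -5.5 0.85
bar None [ 0.5329 -0.018 ] -5.1 1.47
key top [ 0.4269 -0.3454] -11.7 0.19
key side [ 0.424  -0.3455] -12.4 1.52
key None [ 0.4254 -0.3451] -11.9 1.8
block top [ 0.427  -0.3434] -12.2 0.79
block side [ 0.4274 -0.3425] -14.1 1.26
block None [ 0.4271 -0.343 ] -13.2 1.34
slot [ 0.51215033 -0.11789288  0.042     ]
slot [ 0.46873573 -0.0956304   0.042     ]
slot [ 0.48920862 -0.10917452  0.042     ]
```

```bash
cat > go.py <<'E'
import sys,numpy as np
from cell import env
from scipy.spatial.transform import Rotation as Ro
def go(x,y,z,az=None):
    s=env.state();q=s['eef_rot'];R=Ro.from_quat([*q[1:],q[0]]).as_matrix()
    d=R.T@(np.array([x,y,z])-s['tool_pos'])/.04
    a=np.degrees(np.arctan2(R[1,1],R[0,1]))
    print('units',d.round(2),'az %.1f'%a,'' if az is None else 'turn units %.2f'%((a-az)/5),'tilt',np.degrees(np.arccos(-R[2,2])).round(2),'f',s['force'].round(1),'t',s['t'])
if __name__=='__main__':go(*map(float,sys.argv[1:]))
E
python3 go.py .533 -.018 .2 84.9
```

```text
units [-12.7   -9.68   1.25] az 70.3 turn units -2.92 tilt 0.07 f [ 0.7 -0.3  0.6] t 0.1
```

```bash
python3 -m inch '[[1,-0.64,-0.49,0.06,0],[1,-0.64,-0.49,0.06,0],[1,-0.64,-0.49,0.06,0],[1,-0.64,-0.49,0.06,0],[1,-0.64,-0.49,0.06,0],[1,-0.64,-0.49,0.06,0],[1,-0.64,-0.49,0.06,0],[1,-0.64,-0.49,0.06,0],[1,-0.64,-0.49,0.06,0],[1,-0.64,-0.49,0.06,0]]' 25; python3 -m inch '[[1,-0.64,-0.49,0.06,0],[1,-0.64,-0.49,0.06,0],[1,-0.64,-0.49,0.06,0],[1,-0.64,-0.49,0.06,0],[1,-0.64,-0.49,0.06,0],[1,-0.64,-0.49,0.06,0],[1,-0.64,-0.49,0.06,0],[1,0,0,0,-1],[1,0,0,0,-1],[1,0,0,0,-1]]';python3 go.py .533 -.018 .2 84.9
```

```text
t: 1.1
tool_pos: [0.3607, 0.2458, 0.226]
eef_rot: [-0.0, 0.171, 0.985, -0.0]
force: [0.4, 0.1, -0.3]
width: 0.0851
grip_force: 0.0
t: 2.1
tool_pos: [0.4828, 0.057, 0.209]
eef_rot: [-0.001, 0.04, 0.999, 0.0]
force: [0.3, -0.7, 0.3]
width: 0.0853
grip_force: 0.0
units [-1.4  -1.77  0.22] az 85.5 turn units 0.11 tilt 0.06 f [ 0.3 -0.7  0.3] t 2.1
```

```bash
python3 -m inch '[[1,-0.35,-0.44,0.05,0],[1,-0.35,-0.44,0.05,0],[1,-0.35,-0.44,0.05,0],[1,-0.35,-0.44,0.05,0.1],[1,0,0,0.7,0],[1,0,0,0.7,0],[1,0,0,0.5,0],[1,0,0,0.2,0],[1,0,0,0,0]]';python3 go.py .533 -.018 .099 84.9
python3 - <<'E'
from cell import env;import cv2
a=env.get_image("side")["pixels"][170:270,230:350];cv2.imwrite("pics/s1.png",cv2.resize(a,None,fx=5,fy=5,interpolation=cv2.INTER_CUBIC))
E
```

```text
t: 3.0
tool_pos: [0.5323, -0.0172, 0.1166]
eef_rot: [-0.001, 0.045, 0.999, 0.0]
force: [0.7, 0.2, 0.9]
width: 0.0854
grip_force: 0.0
units [-0.02 -0.02  0.44] az 84.8 turn units -0.02 tilt 0.12 f [0.7 0.2 0.9] t 3.0
```

View pics/s1.png

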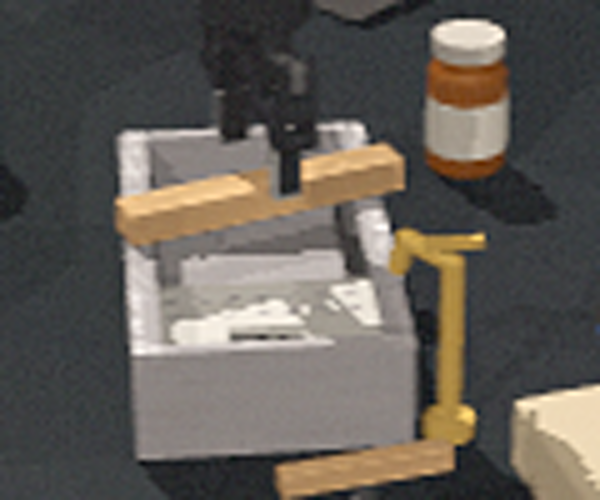

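The jaws straddle the bar: the near finger is at (288,165) and the bar's middle is near (265,190). Next I go down a little and close.

```bash
python3 -m inch '[[1,0,0,0.25,0],[1,0,0,0.19,0],[0.2,0,0,0,0],[0.2,0,0,0,0],[0.2,0,0,0,0],[0.2,0,0,0,0],[0.2,0,0,0,0],[0.2,0,0,0,0],[0.2,0,0,0,0]]' 25; python3 -m inch '[[0.2,0,0,-0.2,0],[0.2,0,0,-0.4,0],[0.2,0,0,-0.6,0],[0.2,0,0,-0.6,0],[0.2,0,0,-0.6,0]]';python3 go.py .595 .36 .2 84.9
```

```text
t: 3.95
tool_pos: [0.5331, -0.0174, 0.1003]
eef_rot: [0.0, 0.045, 0.999, -0.0]
force: [-1.4, -0.7, 5.2]
width: 0.0294
grip_force: 25.6
t: 4.45
tool_pos: [0.5325, -0.0172, 0.197]
eef_rot: [-0.0, 0.045, 0.999, 0.0]
force: [0.5, -0.4, 0.3]
width: 0.0298
grip_force: 24.9
units [-0.7   9.53 -0.08] az 84.8 turn units -0.02 tilt 0.03 f [ 0.5 -0.4  0.3] t 4.45
```

```bash
python3 -m inch '[[0.2,-0.03,0.3,0,0],[0.2,-0.05,0.65,0,0],[0.2,-0.05,0.65,0,0],[0.2,-0.05,0.65,0,0],[0.2,-0.05,0.65,0,0],[0.2,-0.05,0.65,0,0],[0.2,-0.05,0.65,0,0],[0.2,-0.05,0.65,0,0],[0.2,-0.05,0.65,0,0],[0.2,-0.05,0.65,0,0]]'; python3 -m inch '[[0.2,-0.05,0.65,0,0],[0.2,-0.05,0.65,0,0],[0.2,-0.05,0.65,0,0],[0.2,-0.05,0.65,0,0],[0.2,-0.03,0.6,0,0],[0.2,0,0.3,0,0],[0.2,0,0,0.4,0],[0.2,0,0,0.7,0],[0.2,0,0,0.7,0],[0.2,0,0,0.7,0]]';python3 go.py .595 .36 .0235 84.9
```

```text
t: 5.45
tool_pos: [0.5738, 0.2275, 0.1949]
eef_rot: [-0.001, 0.045, 0.999, -0.0]
force: [-0.1, 0.1, -1.3]
width: 0.0295
grip_force: 24.9
t: 6.45
tool_pos: [0.5955, 0.3643, 0.0944]
eef_rot: [-0.0, 0.045, 0.999, -0.0]
force: [0.4, -0.4, -1.1]
width: 0.0291
grip_force: 25.0
units [ 0.   -0.11  1.77] az 84.8 turn units -0.02 tilt 0.05 f [ 0.4 -0.4 -1.1] t 6.45
```

```bash
python3 -m inch '[[0.2,0,0,0.5,0],[0.2,0,0,0.5,0],[0.2,0,0,0.4,0],[0.2,0,0,0.15,0],[0.2,0,0,0.1,0],[0.2,0,0,0.06,0],[0.2,0,0,0,0]]'; python3 go.py .595 .36 .0223
```

```text
t: 7.15
tool_pos: [0.5962, 0.3646, 0.0279]
eef_rot: [0.0, 0.045, 0.999, 0.0]
force: [0.4, -0.1, -1.1]
width: 0.0294
grip_force: 25.0
units [ 0.02 -0.12  0.14] az 84.8  tilt 0.03 f [ 0.4 -0.1 -1.1] t 7.15
```

```bash
python3 -m inch '[[0.2,0,0,0.06,0],[0.2,0,0,0,0],[0.2,0,0,0,0]]';  python3 -m inch '[[0.2,0,0,0.04,0],[0.2,0,0,0,0],[0.2,0,0,0,0]]'
```

```text
t: 7.45
tool_pos: [0.5962, 0.3646, 0.0254]
eef_rot: [0.0, 0.045, 0.999, 0.0]
force: [-0.0, 0.8, -1.2]
width: 0.0293
grip_force: 25.0
t: 7.75
tool_pos: [0.5961, 0.3645, 0.0234]
eef_rot: [-0.0, 0.045, 0.999, 0.0]
force: [-0.5, -0.1, -1.3]
width: 0.0297
grip_force: 25.0
```

```bash
python3 -m inch '[[0.2,0,0,0.03,0],[0.2,0,0,0,0],[0.2,0,0,0,0]]';  python3 -m inch '[[0.2,0,0,0.03,0],[0.2,0,0,0,0],[0.2,0,0,0,0]]'
```

```text
t: 8.05
tool_pos: [0.5962, 0.3645, 0.0224]
eef_rot: [0.0, 0.045, 0.999, 0.0]
force: [0.3, -0.2, 0.3]
width: 0.0295
grip_force: 25.1
t: 8.35
tool_pos: [0.5962, 0.3645, 0.0223]
eef_rot: [0.0, 0.045, 0.999, 0.0]
force: [-3.0, -1.5, 9.1]
width: 0.0293
grip_force: 26.2
```

```bash
python3 -m inch '[[0.5,0,0,-0.02,0],[0.8,0,0,-0.02,0],[0.9,0,0,0,0],[0.9,0,0,-0.3,0],[0.9,0,0,-0.7,0],[0.9,0,0,-0.8,0],[0.9,0,0,-0.9,0],[0.9,0,0,-0.9,0],[0.9,0,0,-0.9,0],[0.9,0,0,0,0]]'; python3 go.py .426 -.345 .2 78
```

```text
t: 9.35
tool_pos: [0.5976, 0.3652, 0.2095]
eef_rot: [0.004, 0.045, 0.999, 0.002]
force: [0.6, -0.4, 0.7]
width: 0.0766
grip_force: 0.0
units [  2.67 -18.07   0.13] az 84.8 turn units 1.36 tilt 0.53 f [ 0.6 -0.4  0.7] t 9.35
```

```bash
python3 -m inch '[[0.9,0.09,-0.62,0,0],[0.9,0.09,-0.62,0,0],[0.9,0.09,-0.62,0,0],[0.9,0.09,-0.62,0,0],[0.9,0.09,-0.62,0,0],[0.9,0.09,-0.62,0,0],[0.9,0.09,-0.62,0,0],[0.9,0.09,-0.62,0,0],[0.9,0.09,-0.62,0,0],[0.9,0.09,-0.62,0,0]]'>/dev/null; python3 -m inch '[[0.9,0.09,-0.62,0,0],[0.9,0.09,-0.62,0,0],[0.9,0.09,-0.62,0,0],[0.9,0.09,-0.62,0,0],[0.9,0.09,-0.62,0,0],[0.9,0.09,-0.62,0,0],[0.9,0.09,-0.62,0,0],[0.9,0.09,-0.62,0,0],[0.9,0.09,-0.62,0,0],[0.9,0.09,-0.62,0,0]]'>/dev/null; python3 -m inch '[[0.9,0.09,-0.62,0,0],[0.9,0.09,-0.62,0,0],[0.9,0.09,-0.62,0,0],[0.9,0.09,-0.62,0,0],[0.9,0.09,-0.62,0,0],[0.9,0.09,-0.62,0,0],[0.9,0,0,0,0.7],[0.9,0,0,0,0.66],[0.9,0,0,0,0],[0.9,0,0,0,0]]'; python3 go.py .426 -.345 .2 78;python3 - <<'E'
from cell import env;import cv2
a=env.get_image("top")["pixels"];cv2.imwrite("pics/t2.png",cv2.resize(a[80:290,90:370],None,fx=2.85,fy=2.85,interpolation=cv2.INTER_CUBIC))
E
```

```text
t: 12.35
tool_pos: [0.4444, -0.2691, 0.2028]
eef_rot: [0.0, 0.104, 0.995, -0.0]
force: [-0.1, 0.0, -0.9]
width: 0.0767
grip_force: 0.0
units [ 0.06 -1.95  0.07] az 78.1 turn units 0.02 tilt 0.01 f [-0.1  0.  -0.9] t 12.35
```

View pics/t2.png

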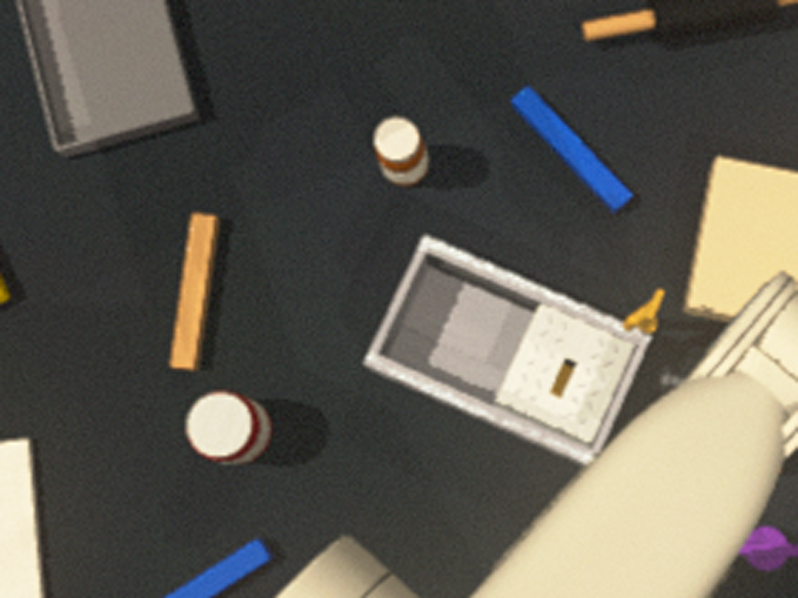

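The bar lies on the bench around (195,290), clear of the trough. The cover slot is at (564,378).

```bash
python3 - <<'E'
from h import *
T=lambda x,y:np.array([90+(x+.5)/2.85-.5,80+(y+.5)/2.85-.5])
print('bar', np.mean([ray('top',T(*p),.024) for p in[(191,213),(217,215),(196,369),(171,366)]],0))
for p in [(572,358),(555,396),(564,378)]: print('slot',ray('top',T(*p),.042))
k=[(.088,.153),(.088,-.153),(-.088,-.153),(-.088,.153)]
p,r=fit([('top',T(*a),(*c,.078)) for a,c in zip([(428,236),(650,339),(592,462),(366,362)],k)],[.5,-.04,-.4]);print(p[:2],np.degrees(p[2]),abs(r).max())
E
python3 -m inch '[[0.9,0.01,-0.49,0.02,0],[0.9,0.01,-0.49,0.02,0],[0.9,0.02,-0.49,0.02,0],[0.9,0.02,-0.48,0,0],[0.9,0,0,0.5,0],[0.9,0,0,0.5,0],[0.9,0,0,0.5,0],[0.9,0,0,0.35,0],[0.9,0,0,0.15,0],[0.9,0,0,0,0]]';python3 go.py .426 -.345 .098 78;python3 - <<'E'
from cell import env;import cv2
a=env.get_image("side")["pixels"][220:320,240:360];cv2.imwrite("pics/s2.png",cv2.resize(a,None,fx=5,fy=5,interpolation=cv2.INTER_CUBIC))
E
```

```text
bar [0.59770206 0.36191315 0.024     ]
slot [ 0.51378127 -0.11984069  0.042     ]
slot [ 0.4657769  -0.09902504  0.042     ]
slot [ 0.48847785 -0.11004437  0.042     ]
[ 0.51911431 -0.04110355] -24.07452484789996 1.8315743866336334
t: 13.4
tool_pos: [0.4258, -0.3446, 0.1198]
eef_rot: [-0.0, 0.104, 0.995, 0.0]
force: [-0.9, 1.0, -0.2]
width: 0.0769
grip_force: 0.0
units [-0.01 -0.01  0.54] az 78.1 turn units 0.01 tilt 0.07 f [-0.9  1.  -0.2] t 13.4
```

View pics/s2.png

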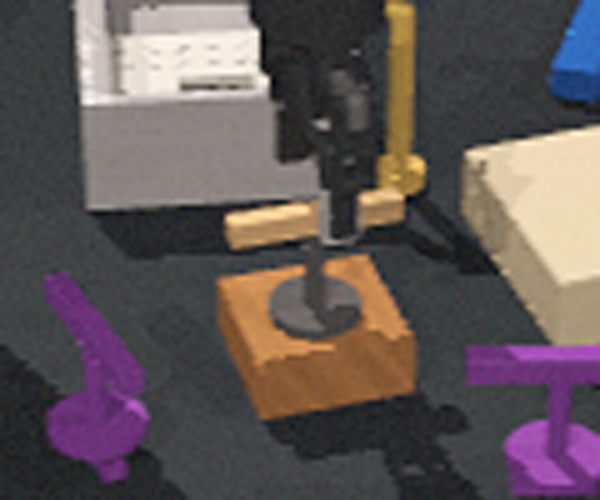

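The near finger is at (340,215) in front of the handle, whose middle is at (315,215), and the far finger is behind it. The jaws straddle the handle, so I go down and grip.

```bash
python3 -m inch '[[0.9,0,0,0.3,0],[0.9,0,0,0.24,0],[0.9,0,0,0,0],[0,0,0,0,0],[0,0,0,0,0],[0,0,0,0,0],[0,0,0,0,0],[0,0,0,0,0],[0,0,0,0,0],[0,0,0,0,0]]' 60; python3 go.py .426 -.345 .098 78
```

```text
t: 14.45
tool_pos: [0.426, -0.345, 0.099]
eef_rot: [0.0, 0.104, 0.995, -0.0]
force: [-0.8, 1.9, 4.6]
width: 0.0128
grip_force: 58.8
units [-0.   -0.    0.02] az 78.0 turn units 0.00 tilt 0.03 f [-0.8  1.9  4.6] t 14.45
```

```bash
python3 -m inch '[[0,0,0,-0.1,0],[0,0,0,-0.2,0],[0,0,0,-0.4,0],[0,0,0,-0.5,0],[0,0,0,-0.5,0],[0,0,0,-0.5,0],[0,0,0,-0.3,0.8],[0,0,0,0,0.8],[0,0,0,0,0.76],[0,0,0,0,0]]'; python3 go.py .4887 -.1093 .19 66.2
```

```text
t: 15.45
tool_pos: [0.4259, -0.3449, 0.199]
eef_rot: [0.0, 0.207, 0.978, -0.0]
force: [0.1, 0.4, -2.1]
width: 0.0129
grip_force: 58.6
units [0.95 6.02 0.23] az 66.1 turn units -0.01 tilt 0.0 f [ 0.1  0.4 -2.1] t 15.45
```

```bash
python3 -m inch '[[0,0.04,0.23,0,0],[0,0.07,0.45,0,0],[0,0.07,0.45,0,0],[0,0.07,0.45,0,0],[0,0.07,0.45,0,0],[0,0.07,0.45,0,0],[0,0.07,0.45,0,0],[0,0.07,0.45,0,0],[0,0.07,0.45,0,0],[0,0.07,0.45,0,0]]'>/dev/null; python3 -m inch '[[0,0.07,0.45,0,0],[0,0.07,0.45,0,0],[0,0.07,0.45,0,0],[0,0.05,0.3,0,0],[0,0.04,0.09,0.23,0],[0,0,0,0.4,0],[0,0,0,0.3,0],[0,0,0,0,0],[0,0,0,0,0]]'; python3 go.py .4887 -.1093 .163 66.2;python3 - <<'E'
from cell import env;import cv2
d=env.get_image("side")["pixels"]
cv2.imwrite("pics/s3raw.png",d);cv2.imwrite("pics/s3.png",cv2.resize(d[185:275,240:340],None,fx=6.5,fy=6.5,interpolation=cv2.INTER_CUBIC))
E
```

```text
t: 17.35
tool_pos: [0.4874, -0.1092, 0.1613]
eef_rot: [-0.0, 0.206, 0.978, 0.0]
force: [0.1, -0.0, -3.5]
width: 0.0131
grip_force: 58.6
units [-0.03  0.01 -0.04] az 66.2 turn units -0.00 tilt 0.04 f [ 0.1 -0.  -3.5] t 17.35
```

View pics/s3.png

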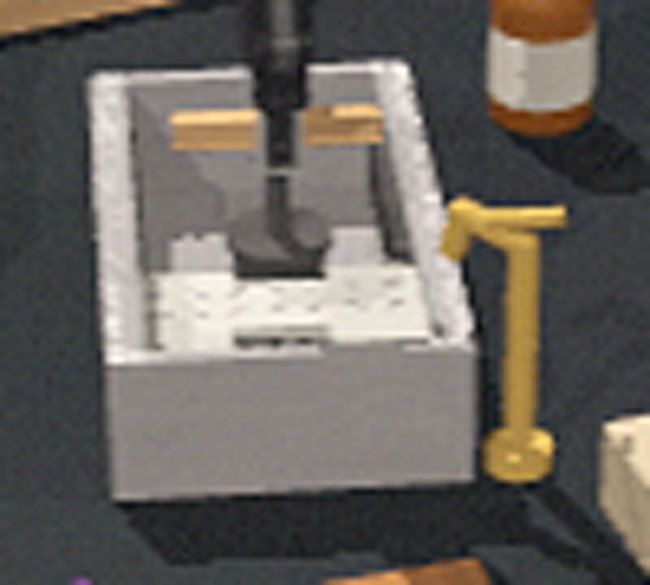

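```bash
python3 - <<'E'
from h import *
for z in(.082,.042):
    u=proj('side',(.4882,-.1092,z)); print(z,u,((u-[240,185]+.5)*6.5-.5).round(1))
E
python3 -m inch '[[0,-0.02,0,0.3,0],[0,0,0,0.3,0],[0,0,0,0.13,0],[0,0,0,0,0],[0,0,0,0,0]]'; python3 -m inch '[[0,0,0,0.06,0],[0,0,0,0.06,0],[0,0,0,0.06,0],[0,0,0,0,0]]';  python3 go.py .4887 -.1093 .126 66.2
```

```text
0.082 [282.75298515 225.4275971 ] [280.6 265.5]
0.042 [282.92795642 236.02238425] [281.8 334.4]
t: 17.9
tool_pos: [0.4883, -0.1093, 0.1322]
eef_rot: [-0.0, 0.206, 0.979, 0.0]
force: [0.1, -0.6, -2.4]
width: 0.0132
grip_force: 58.6
t: 18.3
tool_pos: [0.4881, -0.1092, 0.1248]
eef_rot: [-0.0, 0.206, 0.979, 0.0]
force: [-0.4, -0.0, -3.3]
width: 0.0131
grip_force: 58.6
units [-0.01  0.   -0.03] az 66.2 turn units 0.00 tilt 0.03 f [-0.4 -0.  -3.3] t 18.3
```

```bash
python3 -m inch '[[0,0,0,0.06,0],[0,0,0,0.06,0],[0,0,0,0,0]]'; python3 -m inch '[[0,0,0,0.08,0],[0,0,0,0.05,0],[0,0,0,0,0]]'
```

```text
t: 18.6
tool_pos: [0.4881, -0.1092, 0.1199]
eef_rot: [-0.0, 0.206, 0.979, 0.0]
force: [-0.0, -0.0, -2.7]
width: 0.0129
grip_force: 58.6
t: 18.9
tool_pos: [0.4881, -0.1092, 0.1147]
eef_rot: [-0.0, 0.206, 0.979, 0.0]
force: [-0.1, -0.1, -2.4]
width: 0.0131
grip_force: 58.6
```

```bash
python3 -m inch '[[0,0,0,0.08,0],[0,0,0,0.05,0],[0,0,0,0,0],[0,0,0,0,0]]'; python3 -m inch '[[0,0,0,0.03,0],[0,0,0,0,0],[0,0,0,0,0]]'
```

```text
t: 19.3
tool_pos: [0.4883, -0.1093, 0.1098]
eef_rot: [-0.0, 0.206, 0.979, -0.0]
force: [0.8, -0.7, -2.9]
width: 0.0131
grip_force: 58.6
t: 19.6
tool_pos: [0.4883, -0.1093, 0.1087]
eef_rot: [0.0, 0.206, 0.979, -0.0]
force: [-0.1, 1.5, -3.0]
width: 0.0131
grip_force: 58.6
```

```bash
python3 -m inch '[[0,0,0,0.02,0],[0,0,0,0,0],[0,0,0,0,0]]'; python3 -m inch '[[0,0,0,0.02,0],[0,0,0,0,0],[0,0,0,0,0]]'
```

```text
t: 19.9
tool_pos: [0.4883, -0.1093, 0.1079]
eef_rot: [-0.0, 0.206, 0.979, -0.0]
force: [0.1, -0.6, -2.7]
width: 0.0129
grip_force: 58.6
t: 20.2
tool_pos: [0.4883, -0.1093, 0.1071]
eef_rot: [0.0, 0.206, 0.979, -0.0]
force: [-0.4, -0.6, -2.3]
width: 0.0131
grip_force: 58.7
```

```bash
python3 -m inch '[[0,0,0,0,-0.5],[0,0,0,0,-1],[0,0,0,0,-1],[0,0,0,0,-1],[0,0,0,0,-1],[0,0,0,0,-1]]'; python3 -m inch '[[0,0,0,0,-1],[0,0,0,0,-1],[0,0,0,0,-1],[0,0,0,0,-1],[0,0,0,0,-1],[0,0,0,0,-1],[0,0,0,0,-1],[0,0,0,0,-1],[0,0,0,0,-1],[0,0,0,0,-1]]'; python3 -m inch '[[0,0,0,0,-1],[0,0,0,0,-1],[0,0,0,0,-0.5],[0,0,0,0,0],[0,0,0,0,0]]'; python3 go.py .4883 -.1093 .107 156.2
```

```text
t: 20.8
tool_pos: [0.4883, -0.1093, 0.107]
eef_rot: [-0.0, -0.034, 0.999, 0.0]
force: [0.4, 0.3, -2.3]
width: 0.0131
grip_force: 58.7
t: 21.8
tool_pos: [0.4883, -0.1093, 0.1071]
eef_rot: [-0.0, -0.453, 0.891, 0.0]
force: [-0.3, -0.6, -3.1]
width: 0.0127
grip_force: 58.7
t: 22.3
tool_pos: [0.4883, -0.1093, 0.1071]
eef_rot: [-0.0, -0.546, 0.838, 0.0]
force: [-0.5, -0.3, -1.9]
width: 0.0127
grip_force: 58.7
units [-0. -0.  0.] az 156.1 turn units -0.02 tilt 0.0 f [-0.5 -0.3 -1.9] t 22.3
```

```bash
python3 -m inch '[[0,0,0,-0.04,0],[0,0,0,-0.04,0],[0,0,0,-0.04,0],[0,0,0,-0.04,0],[0,0,0,0,0],[0,0,0,0,0]]'; python3 -m inch '[[0,0,0,-0.08,0],[0,0,0,-0.1,0],[0,0,0,-0.1,0],[0,0,0,-0.1,0],[0,0,0,-0.06,0],[0,0,0,0,0],[0,0,0,0,0]]'; python3 go.py .4883 -.1093 .131 156.2
python3 - <<'E'
from cell import env;import cv2
d=env.get_image("side")["pixels"]
cv2.imwrite("pics/s4.png",cv2.resize(d[185:275,240:340],None,fx=6.5,fy=6.5,interpolation=cv2.INTER_CUBIC))
E
```

```text
t: 22.9
tool_pos: [0.4883, -0.1093, 0.1134]
eef_rot: [-0.0, -0.546, 0.838, 0.0]
force: [0.0, -0.8, -5.7]
width: 0.0132
grip_force: 58.6
t: 23.6
tool_pos: [0.4883, -0.1093, 0.1311]
eef_rot: [0.0, -0.546, 0.838, -0.0]
force: [0.4, 0.4, -6.2]
width: 0.0129
grip_force: 58.6
units [ 0. -0.  0.] az 156.2 turn units 0.00 tilt 0.0 f [ 0.4  0.4 -6.2] t 23.6
```

View pics/s4.png

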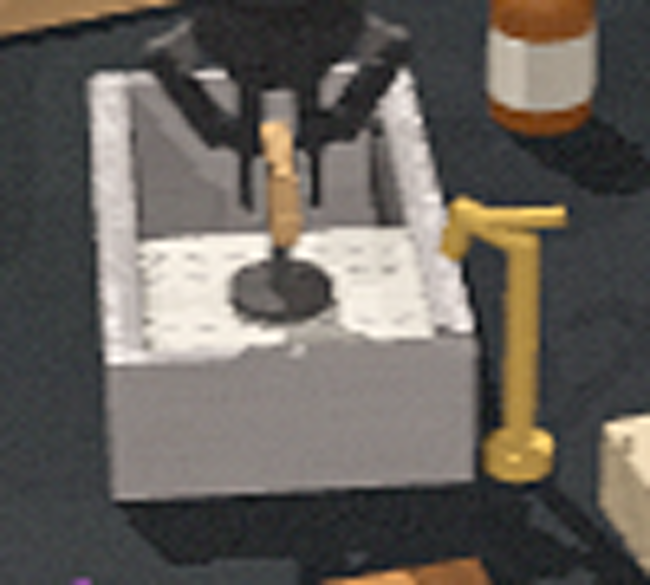

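The cover hangs level on the key, centred between the walls, with the flange at (282,290). Next is the slide along the channels (minus tool x).

```bash
python3 -m inch '[[0,-0.1,0,0,0],[0,-0.2,0,0,0],[0,-0.25,0,0,0],[0,-0.25,0,0,0],[0,-0.25,0,0,0],[0,-0.25,0,0,0]]'; python3 -m inch '[[0,-0.25,0,0,0],[0,-0.25,0,0,0],[0,-0.25,0,0,0],[0,-0.25,0,0,0],[0,-0.25,0,0,0],[0,-0.25,0,0,0],[0,-0.25,0,0,0],[0,0,0,0,0]]'; python3 go.py .5457 .0206 .131 156.2
```

```text
t: 24.25
tool_pos: [0.5097, -0.0606, 0.131]
eef_rot: [-0.0, -0.546, 0.838, 0.0]
force: [0.1, 0.5, -5.2]
width: 0.013
grip_force: 58.6
t: 25.05
tool_pos: [0.538, 0.0034, 0.131]
eef_rot: [0.0, -0.547, 0.837, 0.0]
force: [-0.1, 0.1, -5.0]
width: 0.0128
grip_force: 58.6
units [-0.47 -0.    0.  ] az 156.3 turn units 0.01 tilt 0.02 f [-0.1  0.1 -5. ] t 25.05
```

```bash
python3 -m inch '[[0,-0.2,0,0,0],[0,-0.2,0,0,0],[0,-0.08,0,0,0],[0,0,0,0,0],[0,0,0,0,0]]'; python3 -m inch '[[0,0,0,0.05,0],[0,0,0,0.06,0],[0,0,0,0.06,0],[0,0,0,0.05,0],[0,0,0,0,0],[0,0,0,0,0]]'; python3 -m inch '[[0,0,0,0.02,0],[0,0,0,0,0],[0,0,0,0,0]]'; python3 go.py .5457 .0206 .121
```

```text
t: 25.55
tool_pos: [0.5452, 0.0199, 0.131]
eef_rot: [-0.0, -0.546, 0.838, -0.0]
force: [-0.3, 0.4, -5.7]
width: 0.0129
grip_force: 58.6
t: 26.15
tool_pos: [0.5455, 0.0198, 0.1225]
eef_rot: [0.0, -0.546, 0.838, -0.0]
force: [-0.1, -0.1, -1.7]
width: 0.0129
grip_force: 58.9
t: 26.45
tool_pos: [0.5453, 0.0199, 0.1215]
eef_rot: [0.0, -0.546, 0.838, -0.0]
force: [-0.4, 0.2, -2.9]
width: 0.0128
grip_force: 58.9
units [-0.02 -0.    0.01] az 156.2  tilt 0.01 f [-0.4  0.2 -2.9] t 26.45
```

```bash
python3 -m inch '[[0,0,0,0.015,0],[0,0,0,0,0],[0,0,0,0,0]]'; python3 -m inch '[[0,0,0,0.015,0],[0,0,0,0,0],[0,0,0,0,0]]'
```

```text
t: 26.75
tool_pos: [0.5453, 0.0199, 0.121]
eef_rot: [0.0, -0.546, 0.838, -0.0]
force: [-0.4, 0.7, -0.7]
width: 0.0128
grip_force: 59.2
t: 27.05
tool_pos: [0.5453, 0.0199, 0.121]
eef_rot: [0.0, -0.546, 0.838, -0.0]
force: [-1.6, -0.2, 6.2]
width: 0.013
grip_force: 60.1
```

The flange is seated on the cover. I'll release gently, rise and check.

```bash
python3 -m inch '[[0.1,0,0,-0.01,0],[0.25,0,0,0,0],[0.4,0,0,0,0],[0.5,0,0,0,0],[0.5,0,0,0,0]]' 20;  python3 -m inch '[[0.5,0,0,-0.1,0],[0.5,0,0,-0.2,0],[0.5,0,0,-0.4,0],[0.5,0,0,-0.6,0],[0.5,0,0,-0.6,0],[0.5,0,0,-0.6,0],[0.5,0,0,-0.6,0],[0.5,0,0,0,0],[0.5,0,0,0,0]]'
python3 - <<'E'
from cell import env;import cv2
d=env.get_image("side")["pixels"]
cv2.imwrite("pics/s5.png",cv2.resize(d[165:275,230:350],None,fx=5,fy=5,interpolation=cv2.INTER_CUBIC))
E
```

```text
t: 27.55
tool_pos: [0.5453, 0.0199, 0.1206]
eef_rot: [-0.0, -0.546, 0.838, 0.0]
force: [-0.1, -0.0, 0.2]
width: 0.0424
grip_force: 0.0
t: 28.45
tool_pos: [0.5454, 0.0199, 0.2453]
eef_rot: [0.001, -0.546, 0.838, -0.0]
force: [0.2, 0.5, 0.1]
width: 0.0427
grip_force: 0.0
```

View pics/s5.png

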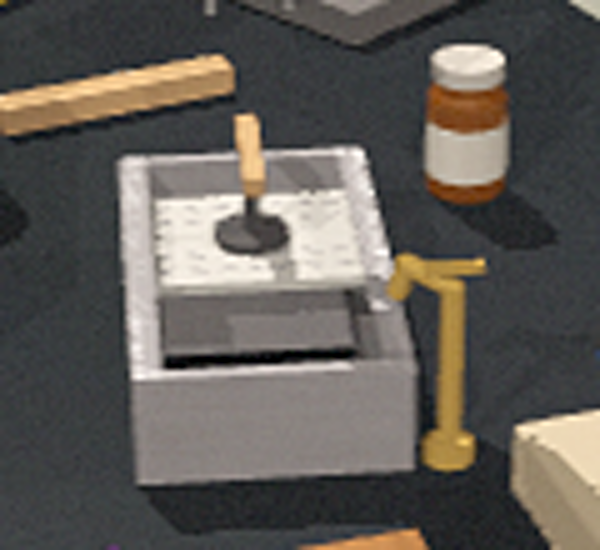

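The cover lies flat at the far end, around (260,240), with the key upright in it and the well open at (260,325).

```bash
python3 -c "
from cell import env;print(env.sign_off())"
```

```text
the job is handed in; nothing more can be done
None
```

The job is handed in at about 28 s: the wooden bar is on the bench, the cover lies flat on the upper ledges by the last picture, and the key stands upright in its slot; sign-off returned no verdict.

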